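# Open the push-and-turn cap of the brush-cleaner bottle

## Task

Two square bottles stand in wooden holders; the one with the wide ribbed push-and-turn cap is not fully home in its holder. First push that bottle straight down by its cap until it is fully home, then press the cap down, twist it counter-clockwise until it comes free, lift it off and finish still holding it in the gripper, upright and at rest, about 10 cm straight above the bottle's mouth, with the bottle still fully home. Do not touch the bottle with the pointed spout, and leave the other things on the bench where they are.

Things in the scene. Friction and masses are not known exactly. Their poses are not given: they have to be found in the camera images.
- cap: round ribbed grey plastic cap, 46 mm across (48 over the ribs), 36 mm tall, 35 g, loose, locked on the bottle at the start; origin at the centre of its lower edge, z up. A bar-shaped rib on the top marks its x axis. To open: press 3.5 mm or more down, turn counter-clockwise seen from above (clockwise is blocked); turned between 0.7 and 2.4 rad it is free and lifts straight off
- cap_top (a point): centre of the cap's flat top face, 36 mm above the cap's origin; at the start 156 mm above the bench. The cap can be gripped round the ribs at any yaw, with 40 mm of finger room all round and 15 mm below its lower edge (9 mm while it is pressed)
- seal (a joint): sprung seal on the neck under the cap, m: 0 = cap at rest, locked; positive = cap pressed down, 0.0065 is its hard stop; the cap's hooks clear the neck's lugs and it can turn from 0.0035 on. Takes 5.4 N to start and 9.3 N at the stop. Goes to -0.003 when the cap is free
- bottle (a joint): how far the capped bottle is pushed down into its holder, m: 0 at the start (a 10 mm gap shows between its step and the holder's rim), 0.010 = fully home, hard stop. Snug: needs about 9 N beside its weight to slide down, stays where left, cannot turn; a hard pull on the locked cap draws it out. Pressing the cap moves cap and bottle 16.5 mm in all
- bottle_mouth (a point): centre of the mouth (top of the 27 mm neck) of the capped bottle, z up, x through its lugs; 24 mm above the closed cap's lower edge; 144 mm above the bench at the start, 134 mm when the bottle is home. The bottle is white and 64 mm square; its shoulder begins 45 mm below the mouth
- holder: plywood holder of the capped bottle, fixed to the bench; base 104 x 104 mm, socket 74 x 74 mm outside, 34 mm high; origin at the centre of its underside; the bottle and cap stand upright on its z axis
- spout_bottle: the other bottle, the same white square bottle and holder in one fixed piece, already home, with a slim pointed grey spout instead of the wide cap; 150 mm tall over all; origin at the centre of the holder's underside. Not to be touched
- marker: black marker pen lying down, 135 x 20 x 18 mm; origin at the centre of its underside; bystander
- dowel_box: small cardboard box, 65 x 100 x 30 mm; origin at the centre of its underside; bystander
- tape: roll of black tape lying flat, 110 mm across, 45 mm tall; origin at the centre of its underside; bystander
- phone: black phone lying flat, 149 x 73 x 9 mm; origin at the centre of its underside; bystander
- walnut: offcut of dark walnut, 45 x 140 x 28 mm; origin at the centre of its underside; bystander
Not all that is in view belongs to the job. Several things have the shape of the cap; the one meant has the colours described above.

How it is judged:
On the way, in this order (a step that is already met when the one before it is completed fails the run):
1. the bottle is pushed fully home in its holder, the cap still locked on it (value of joint bottle above 0.0085 m and z of cap in the frame of bottle_mouth below -0.015 m and angle between the x axis of cap and the x axis of bottle_mouth, either way round below 0.4 rad), for 0.1 s.
2. the cap, still down on the neck, is twisted free of its catch (value of joint bottle above 0.0085 m and z of cap in the frame of bottle_mouth below -0.01 m and angle between the x axis of cap and the x axis of bottle_mouth, either way round above 0.6 rad).
At the end, for the whole second after the job is handed in: the cap is held in the fingers, at rest and upright (within 0.25 rad), its lower edge 60 to 150 mm above the bottle's mouth and within 40 mm of straight above it, touching nothing but the fingers; the bottle is home in its holder (at least 8.5 of 10 mm) (value of joint bottle above 0.0085 m and z of cap in the frame of bottle_mouth between 0.06 and 0.15 m and horizontal distance between cap and bottle_mouth below 0.04 m and angle between cap's own z axis and vertical below 0.25 rad and linear speed of cap below 0.03 m/s and contact force between the fingers and cap above 1 N and contact force between cap and holder below 0.1 N); the arm keeps its last pose, push and grip.
It fails at once if the robot touches the bottle with the spout (contact force between any of the arm, the fingers and spout_bottle above 2 N).
It fails at once if a bystander is moved by more than 30 mm (distance of any of marker, dowel_box, tape, phone, walnut from where it was at the start of the episode above 0.03 m).
It also fails if it takes over 35 s, if anything falls off the work surface, if the arm or the gripper's body presses on something with over 40 N, if the wrist force passes 120 N, or if a joint passes its speed limit or range.

## Robot

A 6-joint arm with a two-finger parallel gripper is mounted at the origin on the work surface; the furniture and walls round the work are solid. World frame = base frame: x ahead of the robot, y to its left, z up, the work surface at z = 0. Lengths are in m, angles in rad, forces in N, time in s.
With the tool pointing down it reaches from about 0.25 to 0.725 m from the base axis. Payload 9.7 kg.
Tool frame: the origin (TCP) lies at the very end of the fingers, on their centre line; the grasp point (between the pads) lies 19 mm behind it; z points along the fingers, y is the line along which they close (so a half turn about z gives the same grasp; the last joint's range is limited). The gripper opens to 85 mm and grips with 20 to 120 N. Pads are 22 mm wide; open, the fingers measure 114 mm over their backs; the gripper's body (76 mm by 85 mm) begins 54 mm behind the grasp point. The pads swing forward as they close: fully open they stand 13 mm farther back than shut.
Start: joints at [1.323, 0.087, 0.176, 1.66, 0, 1.571], TCP at [0.135, 0.533, 0.231] pointing down, gripper open.
Joint ranges: [-3.13, 3.13], [-0.85, 1.81], [-1.15, 1.24], [-2.2, 2.28], [-1.44, 1.52], [-3.14, 3.14]. Speed limits (rad/s): [2.22, 2.22, 2.57, 3.14, 3.14, 3.14].

## Interface

Orientations are given as a rotation vector (axis times angle).
In Python, from cell import * gives the robot as it stands. Calls block until the motion is done:
- movep(position, orientation): joint-space move of the TCP to a pose.
- movel(position, frame=None, speed=0.15, stop_force=None): straight line of the TCP; frame=None keeps the orientation; speed is the mean speed in m/s. With stop_force (N) it stops when the force on the tool has changed by that much, and returns True; else False.
- set_joints(angles): joint-space move.
- move_gripper(opening, effort=None): finger opening in m; effort is the grip in N (None keeps the last); returns when the fingers have stopped.
- wait(seconds).
- ik(position, orientation): joint angles nearest the present ones, or None.
- snapshot(name): name is "scene" or "top"; returns a dict with "image" (400x640x3 uint8, blue, green, red), "fov_y" (degrees; the focal length in pixels is half the picture's height over the tangent of half this angle, whatever the lens; pixels are square), "cx", "cy" (the principal point, pixels), "k1" (the pictures are not rectified: a ray, as slopes to the right and down, at radius r is drawn at 1 + k1 r^2 times it, then the intrinsics apply), "rvec" (rotation vector, rad) and "tvec" (3), from world to camera coordinates, as OpenCV has them. Camera axes: x right, y down, z forward; pixel columns grow to the right and rows downward; lengths in m; the calibration is good to about 2 mm. A picture is of the moment at which its call begins. There is no depth.
A pose or a line that the arm cannot do raises PlanningError and nothing moves.
- close_job(): hands the job in; it is judged then, once.
Readings, each from a call of its own:
- current_clock(): time.
- current_q(): joint angles.
- current_joint_velocities(): joint speeds.
- current_joint_torque(): joint torques, N m.
- current_tool_pos(): TCP position.
- current_orientation(): TCP orientation.
- current_ft_force(): force on the tool from outside, world axes, zero at the start.
- current_ft_torque(): the same for the moment, N m.
- current_gripper_width(): finger opening in m.
- current_gripper_force(): force on a finger pad.
Only numpy, scipy, OpenCV 4.12 (cv2) and the standard library are available. Lean on these libraries where they do the work, as an engineer would, in place of code of your own. Each camera call takes 0.05 s, during which the arm holds its last target. There are 200 camera calls.

## Working session

There is one attempt and no reset: what is moved stays moved. The work goes in short steps, each a Python script; the robot and the scene stay as the last script left them, time stands still between calls to the robot, and variables do not carry over. Pictures are saved under pics/ and viewed, at most 10 in all, crops included, and the job is handed in when it is done.

```bash
mkdir -p pics; cat > h.py <<'E'
from cell import *
import numpy as np, cv2
def cam(s):
    h,w=s["image"].shape[:2]; f=h/2/np.tan(np.radians(s["fov_y"])/2)
    K=np.array([[f,0,s["cx"]],[0,f,s["cy"]],[0,0,1.]]); D=np.array([s["k1"],0,0,0.])
    return K,D,np.array(s["rvec"],float),np.array(s["tvec"],float)
def ray(s,px):
    K,D,r,t=cam(s); R=cv2.Rodrigues(r)[0]
    u=cv2.undistortPoints(np.array([[px]],float),K,D)[0,0]
    return -R.T@t, R.T@np.array([u[0],u[1],1])
def atz(s,px,z):
    o,d=ray(s,px); return o+d*(z-o[2])/d[2]
def proj(s,P):
    K,D,r,t=cam(s); return cv2.projectPoints(np.array(P,float).reshape(-1,1,3),r,t,K,D)[0][:,0]
E
python3 - <<'E'
from h import *
import pickle
d={n:snapshot(n) for n in("scene","top")}
pickle.dump(d,open("s0.pkl","wb"))
for n in d:
    cv2.imwrite(f"pics/{n}0.png",d[n]["image"]); print(n,-cv2.Rodrigues(cam(d[n])[2])[0].T@cam(d[n])[3],d[n]["k1"])
print(current_orientation(),current_clock())
E
```

```text
scene [-0.15316773  0.59165155  1.14627451] -0.09022932158471889
top [0.39496089 0.06550658 1.00918643] -0.029538919848488384
[-3.88265602e-01 -3.11736172e+00  1.82173132e-03] 0.1
```

View pics/scene0.png

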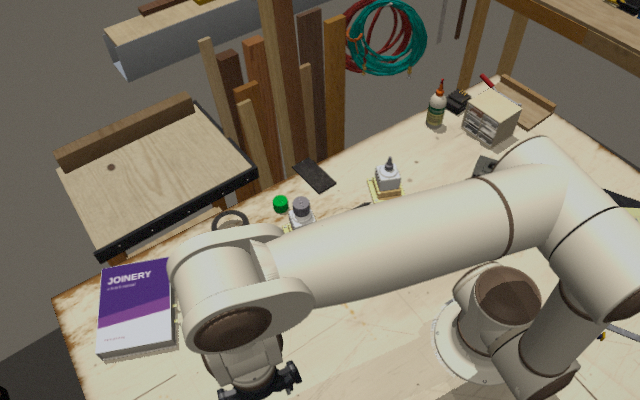

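View pics/top0.png

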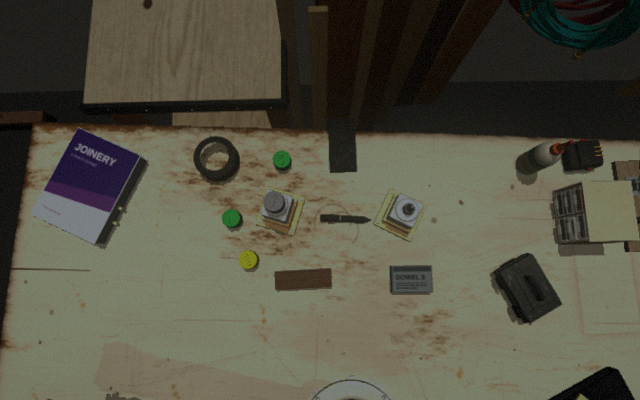

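Candidates in the top view are the grey cap on a bottle at (275,203), loose green caps at (282,160) and (231,218), a yellow cap at (249,260), and the spout bottle at (405,210). By description I choose the grey ribbed cap at (275,203), and will check it in a close crop.

```bash
python3 - <<'E'
from h import *
import pickle
d=pickle.load(open("s0.pkl","rb"))
a=cv2.resize(d["top"]["image"][175:245,245:315],None,fx=8,fy=8,interpolation=cv2.INTER_CUBIC)
b=cv2.resize(d["scene"]["image"][185:235,265:335],None,fx=8,fy=8,interpolation=cv2.INTER_CUBIC)
cv2.imwrite("pics/ct.png",cv2.convertScaleAbs(a,alpha=1.3));cv2.imwrite("pics/cs.png",b)
print("cap",atz(d["top"],(275,203),.156))
E
```

```text
cap [0.53413085 0.16208567 0.156     ]
```

View pics/ct.png

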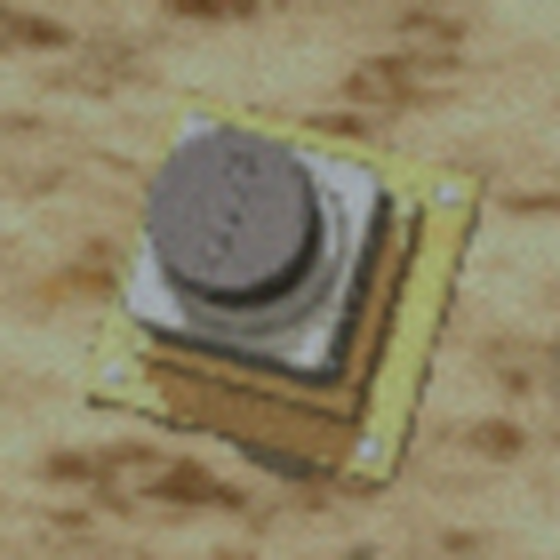

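View pics/cs.png

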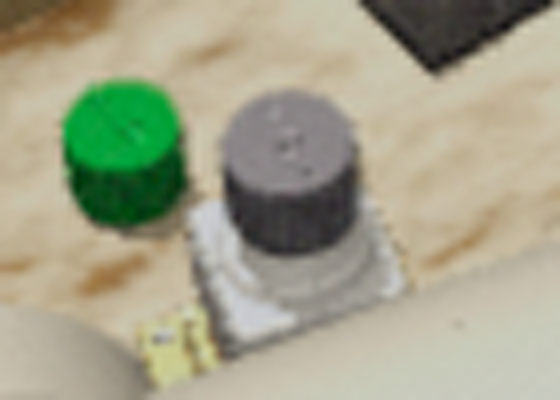

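The crops confirm a wide grey ribbed cap with its bar on top, on a white bottle in a plywood holder. Its top-face centre is at top (273.6,200.8) and scene (300.8,202.2), and the green cap next to it is loose.

```bash
python3 - <<'E'
from h import *
import pickle
from scipy.spatial.transform import Rotation as R
d=pickle.load(open("s0.pkl","rb"))
T,S=d["top"],d["scene"]
print("top",atz(T,(273.6,200.8),.156),"scene",atz(S,(300.8,202.2),.156))
A=[ray(T,(273.6,200.8)),ray(S,(300.8,202.2))]
M=np.zeros((3,3));b=np.zeros(3)
for o,u in A:
    u=u/np.linalg.norm(u);P=np.eye(3)-np.outer(u,u);M+=P;b+=P@o
print("tri",np.linalg.solve(M,b))
c=[atz(T,(245+(x+.5)/8-.5,175+(y+.5)/8-.5),.01) for x,y in((185,98),(482,180),(387,488),(88,400))]
print("base",np.mean(c,0),[np.linalg.norm(c[i]-c[i-1]) for i in range(4)])
print("spout",atz(T,(408,210),.15))
m=R.from_rotvec(current_orientation()).as_matrix();print("tool y",m[:,1],current_q())
p=np.linalg.solve(M,b)
for a in np.radians(range(-180,180,30)):
    o=(R.from_euler('z',a)*R.from_euler('x',np.pi)).as_rotvec()
    q=ik([p[0],p[1],.23],o); q2=ik([p[0],p[1],.10],o)
    print(round(np.degrees(a)),None if q is None else np.round(q,2),None if q2 is None else np.round(q2,2))
E
```

```text
top [0.53910575 0.16517764 0.156     ] scene [0.53604193 0.1679542  0.156     ]
tri [0.53992257 0.16571661 0.15058502]
base [0.53725603 0.16511796 0.01      ] [np.float64(0.10273540570293248), np.float64(0.10043519568155286), np.float64(0.1038783389677811), np.float64(0.10009815624423689)]
spout [ 0.51398885 -0.13153994  0.15      ]
tool y [ 0.24529355  0.96944815 -0.00116875] [ 1.32298605e+00  8.74316831e-02  1.75259202e-01  1.65979260e+00
 -1.05944222e-07  1.57080870e+00]
-180 [0.3  0.12 0.21 1.66 0.   0.3 ] [ 0.3   0.11 -0.05  1.41  0.    0.3 ]
-150 [ 0.3   0.12  0.21  1.66  0.   -0.23] [ 0.3   0.11 -0.05  1.41  0.   -0.23]
-120 [ 0.3   0.12  0.21  1.66  0.   -0.75] [ 0.3   0.11 -0.05  1.41  0.   -0.75]
-90 [ 0.3   0.12  0.21  1.66  0.   -1.27] [ 0.3   0.11 -0.05  1.41  0.   -1.27]
-60 [ 0.3   0.12  0.21  1.66  0.   -1.8 ] [ 0.3   0.11 -0.05  1.41  0.   -1.8 ]
-30 [ 0.3   0.12  0.21  1.66  0.   -2.32] [ 0.3   0.11 -0.05  1.41  0.   -2.32]
0 [ 0.3   0.12  0.21  1.66  0.   -2.84] [ 0.3   0.11 -0.05  1.41  0.   -2.84]
30 [0.3  0.12 0.21 1.66 0.   2.92] [ 0.3   0.11 -0.05  1.41  0.    2.92]
60 [0.3  0.12 0.21 1.66 0.   2.39] [ 0.3   0.11 -0.05  1.41  0.    2.39]
90 [0.3  0.12 0.21 1.66 0.   1.87] [ 0.3   0.11 -0.05  1.41  0.    1.87]
120 [0.3  0.12 0.21 1.66 0.   1.34] [ 0.3   0.11 -0.05  1.41  0.    1.34]
150 [0.3  0.12 0.21 1.66 0.   0.82] [ 0.3   0.11 -0.05  1.41  0.    0.82]
```

```bash
python3 - <<'E'
from h import *
from scipy.spatial.transform import Rotation as R
o=(R.from_euler('z',np.radians(165))*R.from_euler('x',np.pi)).as_rotvec()
x,y=.5375,.166
movep([x,y,.235],o)
print(current_q().round(2) if hasattr(current_q(),'round') else current_q(), current_clock())
print("hit",movel([x,y,.117],speed=.08,stop_force=8),current_tool_pos())
move_gripper(0,effort=50)
wait(.2)
print(current_gripper_width(),current_gripper_force(),current_ft_force(),current_ft_torque(),current_clock())
s=snapshot("top");cv2.imwrite("pics/g.png",cv2.resize(s["image"][140:260,200:340],None,fx=5,fy=5))
E
```

```text
[0.3  0.12 0.22 1.67 0.   0.56] 2.0667
hit False [0.53777521 0.166072   0.11753755]
0.045362873704822705 51.07512163755018 [0.80784273 6.00349748 4.33211222] [ 1.10281417 -0.0750589  -0.00371884] 4.3417
```

View pics/g.png

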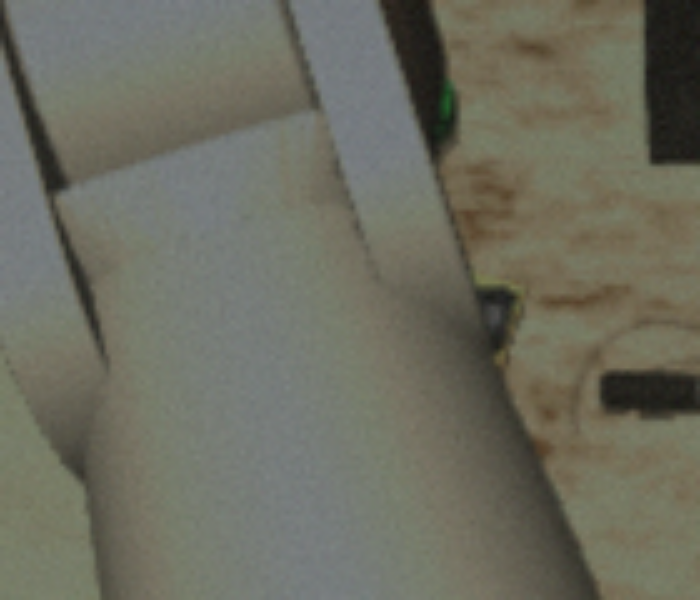

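The arm hides the cap in this view, but the 45 mm width and 51 N grip show it is held. Pushing down next.

```bash
python3 - <<'E'
from h import *
x,y,z=current_tool_pos()
print(z)
for k in range(1,13):
    hit=movel([.5375,.166,.117-.002*k],speed=.02,stop_force=None)
    f=current_ft_force(); print(k,round(current_tool_pos()[2],4),np.round(f,1),round(current_gripper_width(),4))
    if f[2]>32: break
wait(.2);print(current_tool_pos(),current_ft_force(),current_ft_torque(),current_clock())
E
```

```text
0.11747107779315841
1 0.1156 [0.5 4.8 4.1] 0.0451
2 0.1138 [-0.1  5.2  6.3] 0.0449
3 0.1119 [0.7 4.7 6.9] 0.0449
4 0.11 [-0.7  4.3  7. ] 0.0456
5 0.108 [-0.5  5.   7.6] 0.0454
6 0.1059 [-0.9  4.2  7.4] 0.045
7 0.104 [0.6 3.7 8.4] 0.0451
8 0.102 [-0.   4.2  6.9] 0.0457
9 0.101 [-2.9  4.2 13.8] 0.0455
10 0.1008 [-8.3  2.  26.3] 0.0455
11 0.1006 [-12.3   0.6  38. ] 0.0453
[0.53838557 0.16662595 0.10057385] [-12.5464795    1.29410516  38.09489058] [0.34306155 2.2657448  0.06388932] 7.3417
```

```bash
python3 - <<'E'
from h import *
from scipy.spatial.transform import Rotation as R
P=[.5375,.166,.0973]
move_gripper(0,effort=70)
movel(P,speed=.02)
print(current_ft_force())
for a in (.2,.45,.7,1.0,1.3):
    movep(P,(R.from_euler('z',np.radians(165)+a)*R.from_euler('x',np.pi)).as_rotvec())
    print(a,current_q()[5],current_tool_pos()[2],np.round(current_ft_force(),1),np.round(current_ft_torque(),2),current_gripper_width())
print(current_clock())
E
```

```text
[-6.21966234  1.89178881 24.03909646]
0.2 0.36055342493957915 0.10092113736641589 [-2.5  1.6 22.6] [0.34 0.49 0.02] 0.04500784047462699
0.45 0.11066441303506902 0.10094743421216565 [-1.1  1.6 22.5] [0.34 0.27 0.04] 0.04513314958919986
0.7 -0.13931216816322814 0.1009705537813384 [-0.9 -0.2 22. ] [0.29 0.14 0.11] 0.04506662727989841
1.0 -0.43918467523244636 0.10097041429558054 [ 0.2  0.1 21.1] [0.22 0.06 0.03] 0.045126568100740685
1.3 -0.7392203075667131 0.10099855489664576 [ 0.   1.5 21.8] [ 0.25 -0.    0.02] 0.04499441476195877
9.6167
```

```bash
python3 - <<'E'
from h import *
for z in (.103,.106,.109,.112,.118):
    movel([.5375,.166,z],speed=.03)
    f=current_ft_force();print(z,round(current_tool_pos()[2],4),np.round(f,1))
    if f[2]<-8: raise SystemExit("locked?")
movel([.5375,.166,.231],speed=.08); wait(.5)
print(current_tool_pos(),current_ft_force(),current_gripper_width(),current_gripper_force(),current_clock())
for n in("top","scene"):
    s=snapshot(n);u=proj(s,[.5375,.166,.19])[0].astype(int);print(n,u)
    a=max(u[1]-60,0);b=max(u[0]-70,0)
    cv2.imwrite(f"pics/f_{n}.png",cv2.resize(s["image"][a:a+120,b:b+140],None,fx=5,fy=5))
E
```

```text
0.103 0.1043 [2.7 1.2 7.1]
0.106 0.1068 [1.7 0.1 5.5]
0.109 0.1094 [ 2.4 -0.6  3.2]
0.112 0.1116 [ 0.9 -0.3 -0.1]
0.118 0.1181 [ 0.3 -0.5 -0.7]
[0.53750443 0.16601133 0.23099117] [-1.04677383  0.13868053 -0.28744851] 0.045000062056121504 71.6721491329372 13.125
top [271 198]
scene [300 193]
```

View pics/f_scene.png

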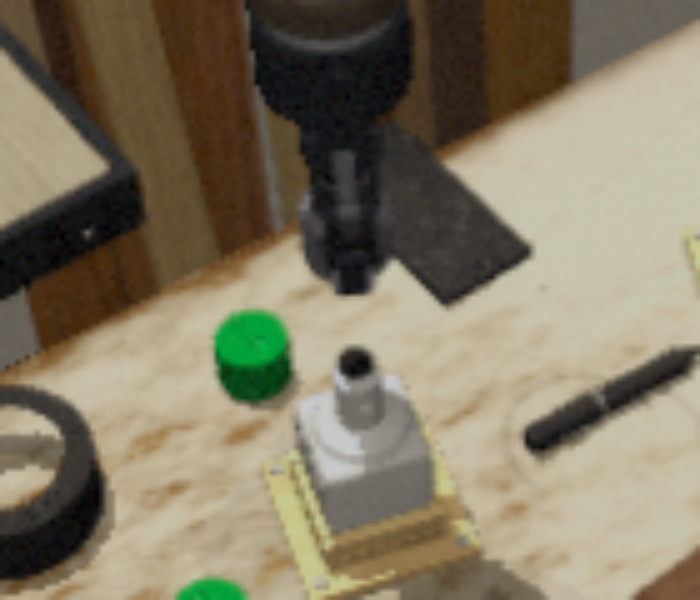

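View pics/f_top.png

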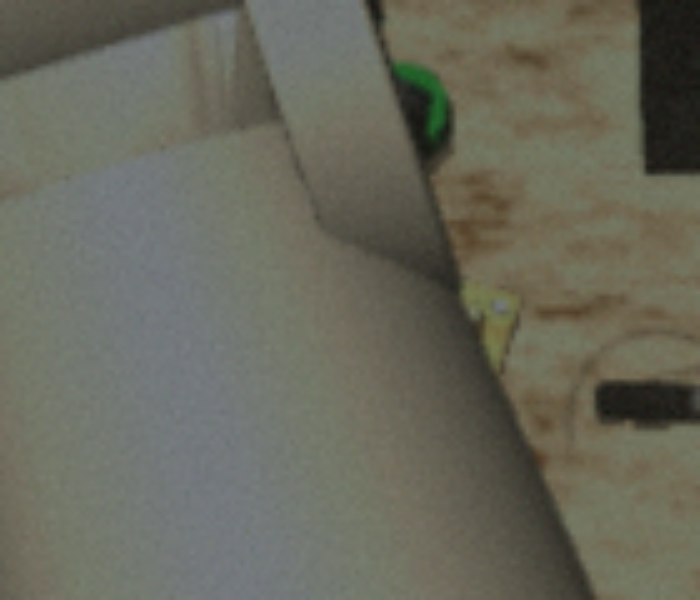

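The scene crop shows the open neck at crop (355,362) with the cap held in the fingers straight above it at (345,240). The bottle is down in its holder with no gap visible, and the bystanders in view have not moved. The top view is blocked by the arm.

```bash
python3 -c "
from cell import *
print(close_job())"
```

```text
the job is handed in; nothing more can be done
None
```

The job is handed in at about 13 s: the bottle was pushed home, and the cap was pressed, twisted 1.3 rad counter-clockwise and lifted off, and is now held about 10 cm above the mouth; the final picture and force readings agree, but no verdict was returned.

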